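# Put the game tin away and hold the chest open

### The arm

A 6-joint arm with a two-finger parallel gripper is mounted at the origin on the work surface. World frame = base frame: x ahead of the robot, y to its left, z up, the work surface at z = 0. Lengths are in mm, angles in rad, forces in N, time in s.
With the tool pointing down it reaches from about 250 to 775 mm from the base axis. Payload 4 kg.
Tool frame: the origin (TCP) lies midway between the tips of the shut fingers; the grasp point (between the pads) lies 19 mm behind it; z points along the fingers, y is the direction in which the jaws open and shut (so a half turn about z gives the same grasp; the last joint's range is limited). The gripper opens to 85 mm and grips with 20 to 120 N. Pads are 22 mm wide; open, the fingers measure 114 mm over their backs; the gripper's body (76 mm by 85 mm) begins 54 mm behind the grasp point. The pads swing forward as they close: fully open they stand 13 mm farther back than shut.
Start: joints at [-1.376, 0.087, 1.371, -0, 1.684, -0.103], TCP at [161.377, -525.809, 231.341] pointing down, gripper open.
Joint ranges: [-3.1, 3.1], [-0.76, 2.03], [0.27, 2.55], [-1.08, 4.22], [0.17, 2.65], [-2.57, 2.57]. Speed limits (rad/s): [2.79, 2.79, 3.14, 3.14, 3.14, 3.14].

### API

Orientations are given as a unit quaternion [w, x, y, z].
In Python, from plant import ctrl gives the robot as it stands.
- The arm moves only by the tool move_arm, never from a script. Its argument "rows" is a list of rows, each an object with "gripper": the finger opening in m, from 0 to 0.0854; "delta_pos": the shift along the tool's x, y, z in m, a list of three; "roll": the turn about the tool's z in degrees. In form: [{"gripper": gripper, "delta_pos": [dx, dy, dz], "roll": roll}, ...]. A call has 1 to 12 rows; each row shifts and turns the pose as measured when the row begins, along the tool's axes as they then stand; what a row does not reach is not made up. A row lasts 1/10 s, in which the tool goes at most 50 mm and 8.59 degrees, less where a joint would pass 70% of its speed; a pose out of reach is approached as far as the arm can. A call is refused whole if a number of a shift passes 0.05 or a number of a turn 8.59, either way. A call with a gripper value outside its range is refused whole. The fingers move at their own pace and stop on an object; "newtons" is the grip in N (left out, the last holds). Time passes only in rows, so rows that do not move let the fingers close. It gives the time, the measured TCP pose, the force and the opening at its end, in the units of the state.
- ctrl.state(): the state, without advancing time (a new reading comes with each control period).
- ctrl.camera(name): name is "scene" or "top"; returns a dict with "color" (384x512x3 uint8, red, green, blue), "fovy" (degrees; the focal length in pixels is half the picture's height over the tangent of half this angle, whatever the lens; pixels are square), "cx", "cy" (the principal point, pixels), "T" (4x4, takes a point from camera to world coordinates). Camera axes: x right, y down, z forward; pixel columns grow to the right and rows downward; lengths in mm; the calibration is good to about 2 mm. A picture is of the moment at which its call begins. There is no depth.
- ctrl.close_job(): hands the job in, once; it reports no verdict.
The state is a dict: "clock": time; "q": joint angles; "qd": joint speeds; "joint_efforts": joint torques, N m; "position": TCP position; "tool_rot": TCP orientation; "ft_force": force on the tool from outside, world axes, zero at the start; "moment": the same for the moment, N m; "opening": opening from 0.0 (shut) to 1.0 (fully open).
Only numpy, scipy, OpenCV 4.12 (cv2) and the standard library are available. Lean on these libraries where they do the work, as an engineer would, in place of code of your own. Each camera call takes 0.05 s, during which the arm holds its last target. There are 200 camera calls.

### The job

Lay the small steel tin of game pieces flat in the open drawer of the wooden chest and let go of it, then push the drawer fully shut. After that lift the chest's lid, which would fall shut by itself, and hold it open at 45 degrees so that someone can take out the cards: finish still holding it there, steady. Leave the jar, the mug and the coaster rack where they stand.

Things in the scene. Friction and masses are not known exactly. Their poses are not given: they have to be found in the camera images.
- chest: Wooden keepsake chest fixed to the table, 180 mm deep (its x), 280 mm wide (its y), 160 mm high with its lid shut. Origin: centre of its underside. Its -x side is the front, roughly facing the robot: the drawer is in the lower half of that side (the front above the drawer is a solid panel). The lid on top is hinged along the rear (+x) top edge.
- drawer (a joint): Slide of the chest's drawer in m: 0 fully shut, grows as it comes out of the front (along the chest's -x), at most 0.14; starts 0.115 to 0.13 out. It stays where it is left; pushing it takes about 2 N. Shut, its front panel is flush with the chest's front, so when it is out by d only the first d - 12 mm of its floor behind the panel are open from above.
- drawer_floor (a point): Centre of the drawer's inner floor, moving with it, 17.5 mm above the table; axes as the chest's. The floor runs from x = -77 to +69 mm and y = -119 to +119 mm. The front panel (258 mm wide, 12 mm thick, outer face at x = -89 mm) reaches 52 mm above this floor; the other walls 42 mm.
- drawer_knob (a point): Centre of the front face of the drawer's brass knob, 24 mm in diameter; it stands 25 mm out from the middle of the drawer's front panel, 39.5 mm above the table. Push here to shut the drawer.
- lid (a joint): Hinge angle of the chest's lid in rad: 0 shut (the start), grows as it opens upward and backward, 0.785 = 45 degrees, at most 1.7. It is a wooden board 180 x 280 x 10 mm, 0.3 to 0.5 kg with its handle, on a nearly frictionless hinge: it falls shut when let go at 45 degrees.
- lid_bar (a point): Middle of the lid's steel bar handle: a round bar 12 mm in diameter, 110 mm long, parallel to the chest's y, on two end posts on top of the lid, 20 mm behind the lid's front edge. The bar's centre line is 38 mm above the lid's top face, and lies, with the lid shut, 160 mm in front of and 48 mm above the hinge line. The round bar can turn between the fingers.
- lid_hinge (a point): Middle of the lid's hinge line, on the chest's rear top edge 150.5 mm above the table; the line runs along the chest's y. The lid turns about it, its front edge rising.
- tin: Small flat rectangular steel tin with its own lid shut, 71.5 mm long (its x), 46.5 mm wide (its y), 24 mm high, 0.09 to 0.16 kg, lying flat on the table to the left or right of the chest's front. Origin: centre of its underside.
- jar: Jar with a yellow lid, 72 mm in diameter, 140 mm high, standing loose on the other side of the chest. Origin: centre of its underside. Leave alone.
- mug: White mug, 80 mm in diameter, 95 mm high, loose, behind and to one side of the chest. Origin: centre of its underside. Leave alone.
- coasters: Wooden rack with five upright coasters, 100 x 100 x 102 mm, loose, behind and to the other side of the chest. Origin: centre of its underside. Leave alone.
Things that resemble listed ones, but are neither listed nor needed, are in the scene too. There is more than one size of the tin; the one meant has the size given above.

How it is judged:
By the outcome, as a careful person would: the job done as asked, in the order asked, and still so for the second after the job is handed in, while the arm keeps its last pose, push and grip.
It also fails if it takes over 72 s, if anything falls off the work surface, if the arm or the gripper's body presses on something with over 40 N, if the wrist force passes 120 N, or if a joint passes its speed limit or range.

## Working session

There is one attempt and no reset: what is moved stays moved. The work goes in short steps, Python scripts to look and compute and a tool call to move; the robot and the scene stay as the last step left them, time stands still between calls to the robot, and variables do not carry over. Pictures are saved under pics/ and viewed, about 8 in all and at most 12, crops included, and the job is handed in when it is done.

Besides the shell and the picture viewer there is one more tool, called after ">>>" by a JSON object that holds its "api" and its "payload", one argument or row to a line. move_arm: Moves the arm, as the interface text tells. Its arguments: {"type":"object","properties":{"rows":{"type":"array"},"newtons":{"type":"number"}},"required":["rows"]}

```bash
ls; mkdir -p pics; python3 - <<'E'
from plant import ctrl
import cv2,numpy as np
for n in("scene","top"):
    c=ctrl.camera(n); cv2.imwrite(f"pics/{n}0.png",c["color"][:,:,::-1]); print(n,c["fovy"],c["cx"],c["cy"],np.round(c["T"],3).tolist(),[k for k in c])
print(ctrl.state())
E
```

```text
pics
scene 53.94563844317801 252.93964210896468 191.0738157334597 [[0.949, -0.296, 0.108, 475.4], [-0.315, -0.896, 0.312, -373.847], [0.005, -0.33, -0.944, 1146.46], [0.0, 0.0, 0.0, 1.0]] ['color', 'fovy', 'cx', 'cy', 'T']
top 43.60387094035559 257.29425005432785 186.66776237964982 [[-0.025, -0.997, 0.078, 486.149], [-1.0, 0.026, 0.014, -49.18], [-0.016, -0.077, -0.997, 1424.645], [0.0, 0.0, 0.0, 1.0]] ['color', 'fovy', 'cx', 'cy', 'T']
{'clock': 0.1, 'q': array([-1.37612155e+00,  8.79061750e-02,  1.37212783e+00,  1.53563388e-05,
        1.68361319e+00, -1.03057477e-01]), 'qd': array([-0.00125352, -0.00152418, -0.00489704, -0.00166623, -0.00031259,
        0.00060313]), 'joint_efforts': array([ 2.21472670e-03, -3.53013003e+01, -3.14218068e+01, -1.70736649e-05,
        7.91900296e-03,  1.98245226e-05]), 'position': array([ 161.27798151, -525.34461566,  230.22994304]), 'tool_rot': array([-1.02653909e-03,  9.88939237e-01,  1.48317667e-01, -3.94190367e-05]), 'ft_force': array([ 0.33257612, -0.52583993,  0.76569952]), 'moment': array([-0.04791245, -0.0284038 , -0.03344833]), 'opening': 0.9982539594512038}
```

View pics/scene0.png

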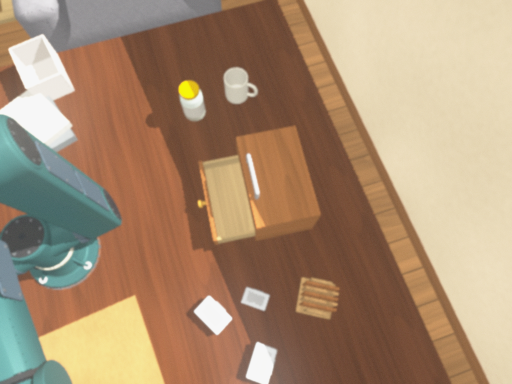

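View pics/top0.png

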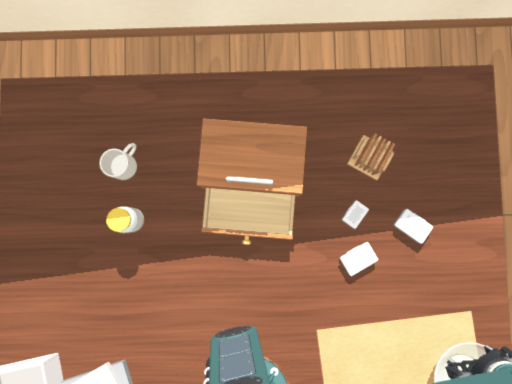

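The small grey tin is at about (355,214) in the top view and (256,299) in the scene view, with two larger white boxes nearby. The chest, open drawer and knob (247,240) are visible in the top view. Next I'll measure them.

```bash
cat > h.py <<'E'
import cv2,numpy as np
from plant import ctrl
from scipy.spatial.transform import Rotation as R
def cam(n):
    c=ctrl.camera(n); c["f"]=192/np.tan(np.radians(c["fovy"]/2)); return c
def ray(c,p):
    d=c["T"][:3,:3]@np.array([(p[0]-c["cx"])/c["f"],(p[1]-c["cy"])/c["f"],1]); return c["T"][:3,3],d
def onz(c,p,z):
    o,d=ray(c,p); return o+d*(z-o[2])/d[2]
def proj(c,P):
    P=np.atleast_2d(P); q=(P-c["T"][:3,3])@c["T"][:3,:3]
    return q[:,:2]/q[:,2:]*c["f"]+[c["cx"],c["cy"]]
def tri(c1,p1,c2,p2):
    o,d=ray(c1,p1);o2,d2=ray(c2,p2)
    s=np.linalg.lstsq(np.c_[d,-d2],o2-o,rcond=None)[0]; a=o+d*s[0];b=o2+d2*s[1]
    return (a+b)/2,np.linalg.norm(a-b)
def crop(c,x0,y0,w,h,k): return cv2.resize(c["color"][y0:y0+h,x0:x0+w,::-1],None,fx=k,fy=k,interpolation=cv2.INTER_CUBIC)
E
python3 - <<'E'
from h import *
t=cam("top");s=cam("scene")
for n,c,zs in(("top",t,(24,)),("scene",s,(24,))):
    hsv=cv2.cvtColor(c["color"],cv2.COLOR_RGB2HSV)
    m=((hsv[:,:,1]<70)&(hsv[:,:,2]>110)).astype(np.uint8)
    for k in cv2.findContours(m,cv2.RETR_EXTERNAL,cv2.CHAIN_APPROX_NONE)[0]:
        if 60<cv2.contourArea(k)<2500:
            r=cv2.minAreaRect(k); b=cv2.boxPoints(r); W=np.array([onz(c,p,24) for p in b])
            print(n,np.round(r[0],1),np.round(r[1],1),"ctr",np.round(W.mean(0)[:2]),"sides",np.round(np.linalg.norm(np.diff(W,axis=0),axis=1)[:2],1),"ang",np.degrees(np.arctan2(*(W[1]-W[0])[[1,0]])).round(1))
A=crop(t,190,110,130,140,5);cv2.imwrite("pics/a.png",A[:600])
B=np.hstack([crop(t,325,185,110,100,3.6),crop(s,185,275,110,110,3.6)[:360]]);cv2.imwrite("pics/b.png",B)
print(A.shape,B.shape)
E
```

```text
top [498.3 364.6] [ 8.4 28.4] ctr [  74. -698.] sides [80.6 22.7] ang -70.0
top [ 66. 368.] [ 30. 132.] ctr [ 89. 531.] sides [381.   83.5] ang -91.2
top [457. 358.] [27.1 69.9] ctr [  94. -583.] sides [199.   74.2] ang -55.9
top [233.9 357.3] [46.4 37.8] ctr [109.  49.] sides [108.2 129.3] ang -80.6
top [265.7 355.9] [67.4 10.6] ctr [112. -41.] sides [ 30.1 188.2] ang -61.3
top [358.4 258.2] [24.1 33.8] ctr [ 381. -316.] sides [98.1 68.6] ang -61.4
top [413.2 225.5] [35.2 23.3] ctr [ 471. -478.] sides [ 68.1 100.4] ang -35.9
top [130.8 219.1] [27.1 24.7] ctr [510. 343.] sides [72.5 79.1] ang -89.2
top [354.7 213.8] [18.2 25.9] ctr [ 509. -311.] sides [75.7 52.3] ang -37.9
top [249.  180.1] [46.5  6. ] ctr [615.  -6.] sides [ 17.6 136.3] ang -6.4
top [117.5 161. ] [36. 37.] ctr [682. 381.] sides [110.1 107. ] ang -91.6
scene [261.4 363.8] [26.5 42.2] ctr [ 470. -482.] sides [106.1  72.4] ang 53.2
scene [212.8 314.2] [35.4 24.7] ctr [ 380. -317.] sides [ 67.7 100. ] ang 26.8
scene [255.1 298.2] [26.9 19.3] ctr [ 507. -314.] sides [53.7 77.3] ang 53.1
scene [ 57.  261.9] [14.5 42.9] ctr [-14. -32.] sides [118.3  46.3] ang 11.2
scene [ 72.7 269.7] [28.9 74.9] ctr [ 27. -69.] sides [205.9  91.6] ang 15.2
scene [ 35.5 311. ] [ 71. 144.] ctr [ -92. -140.] sides [399.  213.1] ang 84.1
scene [ 31.5 177.5] [13. 15.] ctr [-51. 261.] sides [47.9 45.1] ang -18.3
scene [252.5 175.4] [46.1  5.9] ctr [620.  49.] sides [ 19.5 158. ] ang -3.3
scene [193.7 106.4] [28.4 23.8] ctr [509. 352.] sides [ 82.4 112.5] ang 1.4
scene [237.1  84.2] [36.2 31.3] ctr [677. 391.] sides [115.1 146.7] ang 13.0
(700, 650, 3) (360, 792, 3)
```

View pics/a.png

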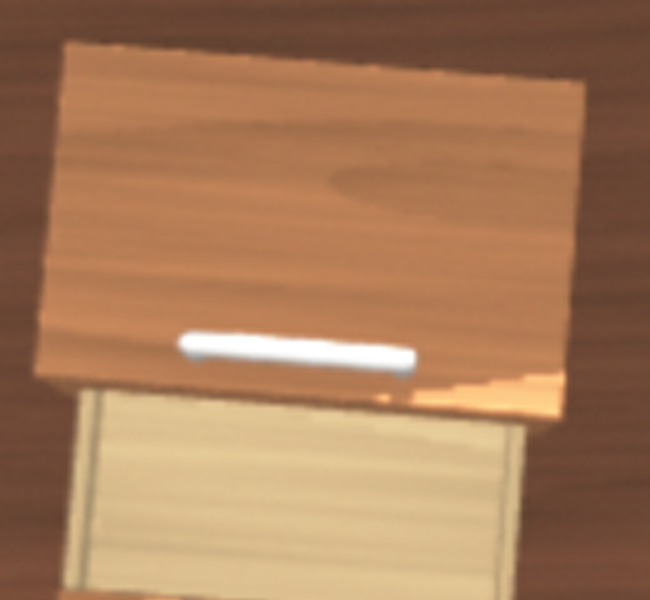

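View pics/b.png

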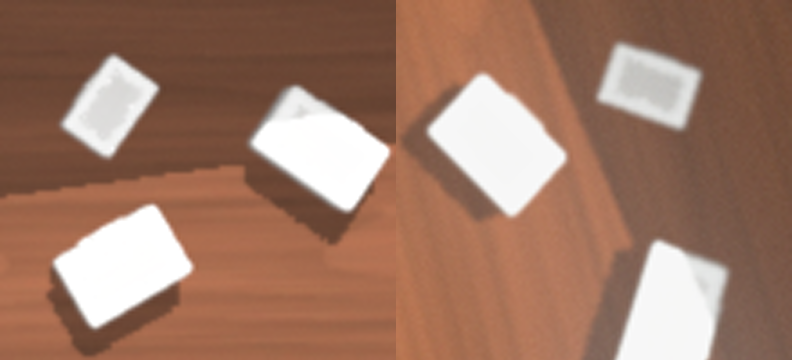

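Crop a shows the lid corners, at crop pixels (65,42), (586,83), (562,418) and (35,375), and the bar from (180,343) to (415,360). Crop b confirms that the small grey tin is the 71.5x46.5 one. It lies at about (508,-312), with its long axis at about -37.4°.

```bash
python3 - <<'E'
from h import *
t=cam("top");s=cam("scene")
P=(np.array([[65,42],[586,83],[562,418],[35,375]])+.5)/5-.5+[190,110]
W=np.array([onz(t,p,160.5) for p in P]);print("lid",W.round(1).tolist(),"ctr",W.mean(0).round(1))
yv=(W[0]-W[1]+W[3]-W[2]);print("yaw from y",np.degrees(np.arctan2(-yv[0],yv[1])), np.linalg.norm(W[0]-W[1]),np.linalg.norm(W[1]-W[2]))
E_={}
for n,c,(x0,y0,x1,y1) in(("t",t,(215,165,285,195)),("s",s,(238,145,268,205))):
    hsv=cv2.cvtColor(c["color"],cv2.COLOR_RGB2HSV)[y0:y1,x0:x1]
    m=((hsv[:,:,1]<70)&(hsv[:,:,2]>110)).astype(np.uint8)
    k=max(cv2.findContours(m,0,1)[0],key=cv2.contourArea);r=cv2.minAreaRect(k);b=cv2.boxPoints(r)+[x0,y0]
    if np.linalg.norm(b[0]-b[1])>np.linalg.norm(b[1]-b[2]): b=np.roll(b,1,0)
    E_[n]=[(b[0]+b[1])/2,(b[2]+b[3])/2]; print(n,np.round(E_[n],1))
for L in(E_["t"],E_["s"]):L.sort(key=lambda p:0)
a=sorted(E_["t"],key=lambda p:p[0]);b=sorted(E_["s"],key=lambda p:p[1])
Q=[tri(t,a[i],s,b[i]) for i in(0,1)];print("bar",Q)
q0,q1=Q[0][0],Q[1][0];d=q0-q1;print("ctr",(q0+q1)/2,"yaw",np.degrees(np.arctan2(-d[0],d[1])))
# plane estimate
for L,c in((a,t),(b,s)):
    e=[onz(c,p,198.5) for p in L];d=e[0]-e[1];print("bar@198.5",(e[0]+e[1])/2,np.degrees(np.arctan2(-d[0],d[1])),np.linalg.norm(d))
A=np.hstack([crop(t,190,175,120,80,3.3),crop(s,190,145,80,100,3.3)[:264]]);cv2.imwrite("pics/c.png",A);print(A.shape)
E
```

```text
lid [[772.6, 110.3, 160.5], [742.6, -167.3, 160.5], [564.2, -148.9, 160.5], [594.2, 129.1, 160.5]] ctr [668.4 -19.2 160.5]
yaw from y -6.1627490833142256 279.2412282725736 179.33904995783007
t [[225.9 177.9]
 [272.2 182.2]]
s [[247.1 153.2]
 [258.  197.8]]
bar [(array([604.72225945,  47.9226223 , 201.02395909]), np.float64(2.5446141619552782)), (array([595.44281793, -71.0952714 , 160.21420312]), np.float64(0.1656787624027054))]
ctr [600.08253869 -11.58632455 180.6190811 ] yaw -4.458148407751384
bar@198.5 [599.14730035 -11.2100298  198.5       ] -6.8317121338428155 119.27257553142874
bar@198.5 [597.32527997 -16.86370276 198.5       ] -5.593404043491348 132.61297515204336
(264, 660, 3)
```

View pics/c.png

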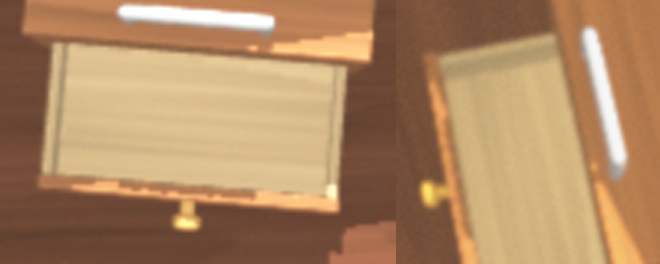

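```bash
cat >> h.py <<'E'
C=np.array([668.4,-19.2,0]);YAW=np.radians(-6.2)
def ch(x,y,z): return C+R.from_euler("z",YAW).apply([x,y,z])
def go(P,yang=None):
    s=ctrl.state();w=s["tool_rot"];r=R.from_quat([w[1],w[2],w[3],w[0]]);M=r.as_matrix()
    a=np.degrees(np.arctan2(M[1,1],M[0,1]))
    print("t",round(s["clock"],2),"pos",s["position"].round(1),"tooly",a.round(1),"open",round(s["opening"],3),"F",s["ft_force"].round(1),"q5",s["q"][5].round(2),"tilt",M[:2,2].round(3))
    print(" to",np.round(P,1),"delta tool mm",r.inv().apply(np.array(P)-s["position"]).round(1),"roll",None if yang is None else round((a-yang+180)%360-180,1))
E
python3 - <<'E'
from h import *
t=cam("top")
k=onz(t,(246.3,241.9),39.5);print("knob",k,R.from_euler("z",-YAW).apply(k-C))
for p in((40,186),(338,211)):
    q=onz(t,((p[0]+.5)/3.3+189.5,(p[1]+.5)/3.3+174.5),69.5);print(R.from_euler("z",-YAW).apply(q-C))
go([508,-312.5,150],-127.4)
E
```

```text
knob [435.7985294    5.67726149  39.5       ] [-233.92770443   -0.38905547   39.5       ]
[-212.88261244  126.20149477   69.5       ]
[-212.72879512 -128.692807     69.5       ]
t 0.35 pos [ 161.4 -525.7  231. ] tooly -72.9 open 1.001 F [ 1.  -0.2 -0.1] q5 -0.1 tilt [-0.  0.]
 to [ 508.  -312.5  150. ] delta tool mm [ 393.9 -102.1   81.1] roll 54.5
```

>>> {"api": "move_arm", "payload": {
  "rows": [
    {"gripper": 0.0854, "delta_pos": [0, 0, 0], "roll": 8.5},
    {"gripper": 0.0854, "delta_pos": [0, 0, 0], "roll": 8.5},
    {"gripper": 0.0854, "delta_pos": [0, 0, 0], "roll": 8.5},
    {"gripper": 0.0854, "delta_pos": [0, 0, 0], "roll": 8.5},
    {"gripper": 0.0854, "delta_pos": [0, 0, 0], "roll": 8.5},
    {"gripper": 0.0854, "delta_pos": [0, 0, 0], "roll": 8.5},
    {"gripper": 0.0854, "delta_pos": [0, 0, 0], "roll": 0}
  ],
  "newtons": 40
}}

```text
clock: 1.05
position: [161.3, -525.5, 230.6]
tool_rot: [-0.001, 0.954, -0.299, -0.0]
ft_force: [-0.2, -0.4, 0.3]
opening: 1.001
```

```bash
python3 -c "
from h import *
go([508,-312.5,150],-127.4)"
```

```text
t 1.05 pos [ 161.3 -525.5  230.6] tooly -124.8 open 1.001 F [-0.2 -0.4  0.3] q5 0.8 tilt [-0.     0.001]
 to [ 508.  -312.5  150. ] delta tool mm [ 163.4 -372.6   80.8] roll 2.6
```

Drawer is out d≈123 mm, with the chest pose consistent. Next I'll move above the tin.

>>> {"api": "move_arm", "payload": {
  "rows": [
    {"gripper": 0.0854, "delta_pos": [0.0163, -0.0373, 0], "roll": 2.6},
    {"gripper": 0.0854, "delta_pos": [0.0163, -0.0373, 0.008], "roll": 0},
    {"gripper": 0.0854, "delta_pos": [0.0163, -0.0373, 0.008], "roll": 0},
    {"gripper": 0.0854, "delta_pos": [0.0163, -0.0373, 0.008], "roll": 0},
    {"gripper": 0.0854, "delta_pos": [0.0163, -0.0373, 0.008], "roll": 0},
    {"gripper": 0.0854, "delta_pos": [0.0163, -0.0373, 0.008], "roll": 0},
    {"gripper": 0.0854, "delta_pos": [0.0163, -0.0373, 0.008], "roll": 0},
    {"gripper": 0.0854, "delta_pos": [0.0163, -0.0373, 0.008], "roll": 0},
    {"gripper": 0.0854, "delta_pos": [0.0163, -0.0373, 0.008], "roll": 0},
    {"gripper": 0.0854, "delta_pos": [0.0163, -0.0373, 0.008], "roll": 0},
    {"gripper": 0.0854, "delta_pos": [0, 0, 0], "roll": 0}
  ]
}}

```text
clock: 2.15
position: [526.2, -316.7, 155.3]
tool_rot: [0.001, 0.952, -0.306, 0.001]
ft_force: [-0.4, -0.2, -0.5]
opening: 0.999
```

```bash
python3 -c "
from h import *
go([508,-312.5,150],-127.4)"
```

```text
t 2.15 pos [ 526.2 -316.7  155.3] tooly -125.6 open 0.999 F [-0.4 -0.2 -0.5] q5 1.56 tilt [ 0.001 -0.003]
 to [ 508.  -312.5  150. ] delta tool mm [-17.3   7.1   5.3] roll 1.8
```

>>> {"api": "move_arm", "payload": {
  "rows": [
    {"gripper": 0.0854, "delta_pos": [-0.017, 0.007, 0.005], "roll": 1.8},
    {"gripper": 0.0854, "delta_pos": [0, 0, 0], "roll": 0}
  ]
}}

```text
clock: 2.35
position: [508.8, -311.4, 149.1]
tool_rot: [0.001, 0.948, -0.317, -0.0]
ft_force: [0.2, -0.2, -0.6]
opening: 1.0
```

```bash
python3 -c "
from h import *
go([508,-312.5,60],-127.4)"
```

```text
t 2.35 pos [ 508.8 -311.4  149.1] tooly -127.0 open 1.0 F [ 0.2 -0.2 -0.6] q5 1.57 tilt [-0.001 -0.003]
 to [ 508.  -312.5   60. ] delta tool mm [ 0.   1.1 89.1] roll 0.4
```

>>> {"api": "move_arm", "payload": {
  "rows": [
    {"gripper": 0.0854, "delta_pos": [0, 0.001, 0.02], "roll": 0.4},
    {"gripper": 0.0854, "delta_pos": [0, 0, 0.02], "roll": 0},
    {"gripper": 0.0854, "delta_pos": [0, 0, 0.02], "roll": 0},
    {"gripper": 0.0854, "delta_pos": [0, 0, 0.02], "roll": 0},
    {"gripper": 0.0854, "delta_pos": [0, 0, 0.02], "roll": 0},
    {"gripper": 0.0854, "delta_pos": [0, 0, 0.015], "roll": 0},
    {"gripper": 0.0854, "delta_pos": [0, 0, 0.01], "roll": 0},
    {"gripper": 0.0854, "delta_pos": [0, 0, 0], "roll": 0}
  ]
}}

```text
clock: 3.15
position: [510.2, -321.1, 26.0]
tool_rot: [0.004, 0.949, -0.315, 0.007]
ft_force: [-0.1, 0.2, -0.2]
opening: 1.002
```

```bash
python3 -c "
from h import *
go([508,-312.5,4],-127.4)"
```

```text
t 3.15 pos [ 510.2 -321.1   26. ] tooly -126.7 open 1.002 F [-0.1  0.2 -0.2] q5 1.56 tilt [ 0.01  -0.012]
 to [ 508.  -312.5    4. ] delta tool mm [-7.2 -5.7 21.9] roll 0.7
```

>>> {"api": "move_arm", "payload": {
  "rows": [
    {"gripper": 0.0854, "delta_pos": [-0.007, -0.006, 0.0], "roll": 0.7},
    {"gripper": 0.0854, "delta_pos": [0, 0, 0], "roll": 0},
    {"gripper": 0.0854, "delta_pos": [0, 0, 0.01], "roll": 0},
    {"gripper": 0.0854, "delta_pos": [0, 0, 0.01], "roll": 0},
    {"gripper": 0.0854, "delta_pos": [0, 0, 0], "roll": 0}
  ]
}}

```text
clock: 3.65
position: [510.3, -313.5, 8.6]
tool_rot: [0.005, 0.947, -0.321, 0.01]
ft_force: [0.0, 0.4, -0.1]
opening: 1.001
```

```bash
python3 -c "
from h import *
go([508,-312.5,4],-127.4)"
```

```text
t 3.65 pos [ 510.3 -313.5    8.6] tooly -127.4 open 1.001 F [ 0.   0.4 -0.1] q5 1.58 tilt [ 0.016 -0.017]
 to [ 508.  -312.5    4. ] delta tool mm [-2.5  0.6  4.5] roll 0.0
```

>>> {"api": "move_arm", "payload": {
  "rows": [
    {"gripper": 0.0854, "delta_pos": [-0.0025, 0.0005, 0.004], "roll": 0},
    {"gripper": 0.0854, "delta_pos": [0, 0, 0], "roll": 0},
    {"gripper": 0.03, "delta_pos": [0, 0, 0], "roll": 0},
    {"gripper": 0.03, "delta_pos": [0, 0, 0], "roll": 0},
    {"gripper": 0.03, "delta_pos": [0, 0, 0], "roll": 0},
    {"gripper": 0.03, "delta_pos": [0, 0, 0], "roll": 0},
    {"gripper": 0.03, "delta_pos": [0, 0, 0], "roll": 0},
    {"gripper": 0.03, "delta_pos": [0, 0, 0], "roll": 0},
    {"gripper": 0.03, "delta_pos": [0, 0, 0], "roll": 0}
  ],
  "newtons": 40
}}

```text
clock: 4.55
position: [508.0, -312.5, 4.2]
tool_rot: [0.005, 0.947, -0.32, 0.01]
ft_force: [0.7, -0.3, 0.3]
opening: 0.532
```

```bash
python3 -c "
from h import *
go([508,-312.5,4],-127.4)"
```

```text
t 4.55 pos [ 508.  -312.5    4.2] tooly -127.4 open 0.532 F [ 0.7 -0.3  0.3] q5 1.58 tilt [ 0.016 -0.017]
 to [ 508.  -312.5    4. ] delta tool mm [-0.  -0.   0.2] roll 0.0
```

>>> {"api": "move_arm", "payload": {
  "rows": [
    {"gripper": 0.03, "delta_pos": [0, 0, -0.012], "roll": 0},
    {"gripper": 0.03, "delta_pos": [0, 0, -0.012], "roll": 0},
    {"gripper": 0.03, "delta_pos": [0, 0, -0.012], "roll": 0},
    {"gripper": 0.03, "delta_pos": [0, 0, -0.012], "roll": 0},
    {"gripper": 0.03, "delta_pos": [0, 0, -0.012], "roll": 0},
    {"gripper": 0.03, "delta_pos": [0, 0, -0.012], "roll": 0},
    {"gripper": 0.03, "delta_pos": [0, 0, -0.012], "roll": 0},
    {"gripper": 0.03, "delta_pos": [0, 0, -0.012], "roll": 0},
    {"gripper": 0.03, "delta_pos": [0, 0, -0.012], "roll": 0},
    {"gripper": 0.03, "delta_pos": [0, 0, -0.012], "roll": 0},
    {"gripper": 0.03, "delta_pos": [0, 0, -0.012], "roll": 0},
    {"gripper": 0.03, "delta_pos": [0, 0, 0], "roll": 0}
  ]
}}

```text
clock: 5.75
position: [506.5, -310.6, 150.8]
tool_rot: [0.006, 0.947, -0.32, 0.012]
ft_force: [0.3, 0.1, -0.8]
opening: 0.534
```

```bash
python3 -c "
from h import *
go(ch(-160,0,130),-96.2)"
```

```text
t 5.75 pos [ 506.5 -310.6  150.8] tooly -127.4 open 0.534 F [ 0.3  0.1 -0.8] q5 1.58 tilt [ 0.02 -0.02]
 to [509.3  -1.9 130. ] delta tool mm [-185.6 -247.1   14.8] roll -31.2
```

>>> {"api": "move_arm", "payload": {
  "rows": [
    {"gripper": 0.03, "delta_pos": [0, 0, 0], "roll": -6.2},
    {"gripper": 0.03, "delta_pos": [0, 0, 0], "roll": -6.2},
    {"gripper": 0.03, "delta_pos": [0, 0, 0], "roll": -6.2},
    {"gripper": 0.03, "delta_pos": [0, 0, 0], "roll": -6.2},
    {"gripper": 0.03, "delta_pos": [0, 0, 0], "roll": -6.2},
    {"gripper": 0.03, "delta_pos": [0, 0, 0], "roll": 0}
  ]
}}

```text
clock: 6.35
position: [505.3, -309.8, 148.5]
tool_rot: [0.008, 0.999, -0.045, 0.008]
ft_force: [-0.4, 0.9, -1.8]
opening: 0.534
```

```bash
python3 -c "
from h import *
go(ch(-160,0,140),-96.2)"
```

```text
t 6.35 pos [ 505.3 -309.8  148.5] tooly -95.2 open 0.534 F [-0.4  0.9 -1.8] q5 1.02 tilt [ 0.015 -0.016]
 to [509.3  -1.9 140. ] delta tool mm [ -23.9 -307.1    3.5] roll 1.0
```

>>> {"api": "move_arm", "payload": {
  "rows": [
    {"gripper": 0.03, "delta_pos": [-0.004, -0.025, 0], "roll": 1},
    {"gripper": 0.03, "delta_pos": [-0.004, -0.025, 0], "roll": 0},
    {"gripper": 0.03, "delta_pos": [-0.004, -0.025, 0], "roll": 0},
    {"gripper": 0.03, "delta_pos": [-0.004, -0.025, 0], "roll": 0},
    {"gripper": 0.03, "delta_pos": [-0.004, -0.025, 0], "roll": 0},
    {"gripper": 0.03, "delta_pos": [-0.001, -0.025, 0], "roll": 0},
    {"gripper": 0.03, "delta_pos": [-0.001, -0.025, 0], "roll": 0},
    {"gripper": 0.03, "delta_pos": [-0.001, -0.025, 0], "roll": 0},
    {"gripper": 0.03, "delta_pos": [0, -0.025, 0], "roll": 0},
    {"gripper": 0.03, "delta_pos": [0, -0.025, 0], "roll": 0},
    {"gripper": 0.03, "delta_pos": [0, -0.025, 0], "roll": 0},
    {"gripper": 0.03, "delta_pos": [0, 0, 0], "roll": 0}
  ]
}}

```text
clock: 7.55
position: [513.1, -24.1, 138.9]
tool_rot: [0.006, 0.997, -0.072, 0.004]
ft_force: [0.6, -0.6, -1.0]
opening: 0.534
```

```bash
python3 -c "
from h import *
go(ch(-149,0,110),-96.2)"
```

```text
t 7.55 pos [513.1 -24.1 138.9] tooly -98.3 open 0.534 F [ 0.6 -0.6 -1. ] q5 1.57 tilt [ 0.007 -0.012]
 to [520.3  -3.1 110. ] delta tool mm [  3.9 -22.1  28.7] roll -2.1
```

>>> {"api": "move_arm", "payload": {
  "rows": [
    {"gripper": 0.03, "delta_pos": [0.002, -0.011, 0], "roll": -1},
    {"gripper": 0.03, "delta_pos": [0.002, -0.011, 0], "roll": -1},
    {"gripper": 0.03, "delta_pos": [0, 0, 0.01], "roll": 0},
    {"gripper": 0.03, "delta_pos": [0, 0, 0.01], "roll": 0},
    {"gripper": 0.03, "delta_pos": [0, 0, 0.01], "roll": 0},
    {"gripper": 0.03, "delta_pos": [0, 0, 0], "roll": 0}
  ]
}}

```text
clock: 8.15
position: [519.9, -3.7, 104.6]
tool_rot: [0.007, 0.998, -0.056, 0.002]
ft_force: [1.1, 0.2, -0.7]
opening: 0.533
```

```bash
python3 -c "
from h import *
go(ch(-149,0,80),-96.2)
t=cam('top');s=cam('scene');cv2.imwrite('pics/d.png',np.hstack([crop(t,190,150,120,100,3.3),crop(s,185,140,100,100,3.3)]))"
```

```text
t 8.15 pos [519.9  -3.7 104.6] tooly -96.4 open 0.533 F [ 1.1  0.2 -0.7] q5 1.58 tilt [ 0.004 -0.014]
 to [520.3  -3.1  80. ] delta tool mm [ 0.2 -1.  24.6] roll -0.2
```

View pics/d.png

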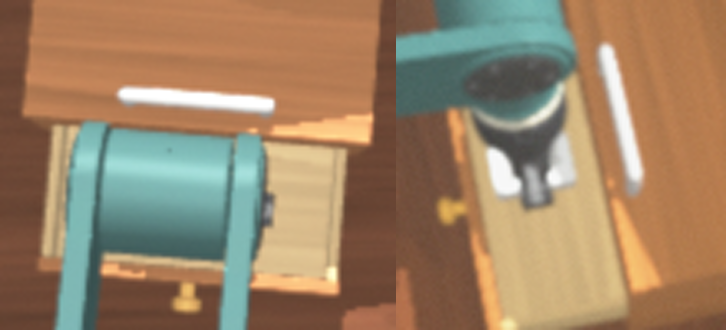

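The tin, held between the fingers, is centred over the open drawer. In the scene half of the crop it is at about (530,175). Next I'll lower it.

>>> {"api": "move_arm", "payload": {
  "rows": [
    {"gripper": 0.03, "delta_pos": [0, -0.001, 0.009], "roll": 0},
    {"gripper": 0.03, "delta_pos": [0, 0, 0.009], "roll": 0},
    {"gripper": 0.03, "delta_pos": [0, 0, 0.009], "roll": 0},
    {"gripper": 0.03, "delta_pos": [0, 0, 0.009], "roll": 0},
    {"gripper": 0.03, "delta_pos": [0, 0, 0.009], "roll": 0},
    {"gripper": 0.03, "delta_pos": [0, 0, 0.009], "roll": 0},
    {"gripper": 0.03, "delta_pos": [0, 0, 0.009], "roll": 0},
    {"gripper": 0.03, "delta_pos": [0, 0, 0], "roll": 0}
  ]
}}

```text
clock: 9.05
position: [521.6, -4.2, 38.0]
tool_rot: [0.007, 0.998, -0.056, 0.004]
ft_force: [0.6, 0.3, -1.5]
opening: 0.535
```

```bash
python3 -c "
from h import *
go(ch(-149,0,22.5),-96.2)"
```

```text
t 9.05 pos [521.6  -4.2  38. ] tooly -96.5 open 0.535 F [ 0.6  0.3 -1.5] q5 1.58 tilt [ 0.007 -0.014]
 to [520.3  -3.1  22.5] delta tool mm [-1.6 -1.2 15.5] roll -0.3
```

>>> {"api": "move_arm", "payload": {
  "rows": [
    {"gripper": 0.03, "delta_pos": [-0.0015, -0.001, 0.005], "roll": 0},
    {"gripper": 0.03, "delta_pos": [0, 0, 0.005], "roll": 0},
    {"gripper": 0.03, "delta_pos": [0, 0, 0.004], "roll": 0},
    {"gripper": 0.03, "delta_pos": [0, 0, 0], "roll": 0}
  ]
}}

```text
clock: 9.45
position: [520.8, -3.2, 23.3]
tool_rot: [0.007, 0.998, -0.056, 0.005]
ft_force: [-0.8, -0.5, -0.6]
opening: 0.532
```

```bash
python3 -c "
from h import *
go(ch(-149,0,22),-96.2)"
```

```text
t 9.45 pos [520.8  -3.2  23.3] tooly -96.5 open 0.532 F [-0.8 -0.5 -0.6] q5 1.58 tilt [ 0.009 -0.014]
 to [520.3  -3.1  22. ] delta tool mm [-0.6 -0.   1.3] roll -0.3
```

>>> {"api": "move_arm", "payload": {
  "rows": [
    {"gripper": 0.03, "delta_pos": [0, 0, 0.001], "roll": 0},
    {"gripper": 0.06, "delta_pos": [0, 0, 0], "roll": 0},
    {"gripper": 0.07, "delta_pos": [0, 0, 0], "roll": 0},
    {"gripper": 0.075, "delta_pos": [0, 0, 0], "roll": 0},
    {"gripper": 0.075, "delta_pos": [0, 0, 0], "roll": 0},
    {"gripper": 0.075, "delta_pos": [0, 0, -0.01], "roll": 0},
    {"gripper": 0.075, "delta_pos": [0, 0, -0.012], "roll": 0},
    {"gripper": 0.075, "delta_pos": [0, 0, -0.012], "roll": 0},
    {"gripper": 0.075, "delta_pos": [0, 0, -0.015], "roll": 0},
    {"gripper": 0.075, "delta_pos": [0, 0, -0.015], "roll": 0},
    {"gripper": 0.075, "delta_pos": [0, 0, -0.015], "roll": 0},
    {"gripper": 0.075, "delta_pos": [0, 0, -0.015], "roll": 0}
  ]
}}

```text
clock: 10.65
position: [521.2, -1.9, 126.6]
tool_rot: [0.007, 0.998, -0.056, 0.008]
ft_force: [-0.2, 0.5, -0.7]
opening: 0.881
```

```bash
python3 -c "
from h import *
go(ch(-310,0,120),-186.2)
go(ch(-310,0,120),-6.2)"
```

```text
t 10.65 pos [521.2  -1.9 126.6] tooly -96.5 open 0.881 F [-0.2  0.5 -0.7] q5 1.58 tilt [ 0.015 -0.015]
 to [360.2  14.3 120. ] delta tool mm [-161.8    2.     4. ] roll 89.7
t 10.65 pos [521.2  -1.9 126.6] tooly -96.5 open 0.881 F [-0.2  0.5 -0.7] q5 1.58 tilt [ 0.015 -0.015]
 to [360.2  14.3 120. ] delta tool mm [-161.8    2.     4. ] roll -90.3
```

>>> {"api": "move_arm", "payload": {
  "rows": [
    {"gripper": 0.0854, "delta_pos": [-0.02, 0, 0], "roll": 0},
    {"gripper": 0.0854, "delta_pos": [-0.02, 0, 0], "roll": 0},
    {"gripper": 0.0854, "delta_pos": [-0.02, 0, 0], "roll": 0},
    {"gripper": 0.0854, "delta_pos": [-0.02, 0, 0], "roll": 0},
    {"gripper": 0.0854, "delta_pos": [-0.02, 0, 0], "roll": 0},
    {"gripper": 0.0854, "delta_pos": [-0.02, 0, 0], "roll": 0},
    {"gripper": 0.0854, "delta_pos": [-0.02, 0, 0], "roll": 0},
    {"gripper": 0.0854, "delta_pos": [-0.02, 0, 0], "roll": 0},
    {"gripper": 0.0854, "delta_pos": [0, 0, 0], "roll": 0}
  ]
}}

```text
clock: 11.55
position: [362.5, 16.3, 139.1]
tool_rot: [0.008, 0.998, -0.056, 0.022]
ft_force: [0.5, -0.5, -0.2]
opening: 1.0
```

>>> {"api": "move_arm", "payload": {
  "rows": [
    {"gripper": 0.0854, "delta_pos": [0, 0, 0], "roll": -8.2},
    {"gripper": 0.0854, "delta_pos": [0, 0, 0], "roll": -8.2},
    {"gripper": 0.0854, "delta_pos": [0, 0, 0], "roll": -8.2},
    {"gripper": 0.0854, "delta_pos": [0, 0, 0], "roll": -8.2},
    {"gripper": 0.0854, "delta_pos": [0, 0, 0], "roll": -8.2},
    {"gripper": 0.0854, "delta_pos": [0, 0, 0], "roll": -8.2},
    {"gripper": 0.0854, "delta_pos": [0, 0, 0], "roll": -8.2},
    {"gripper": 0.0854, "delta_pos": [0, 0, 0], "roll": -8.2},
    {"gripper": 0.0854, "delta_pos": [0, 0, 0], "roll": -8.2},
    {"gripper": 0.0854, "delta_pos": [0, 0, 0], "roll": -8.2},
    {"gripper": 0.0854, "delta_pos": [0, 0, 0], "roll": -8.2},
    {"gripper": 0.0854, "delta_pos": [0, 0, 0], "roll": 0}
  ]
}}

```text
clock: 12.75
position: [374.2, 14.8, 153.9]
tool_rot: [0.032, 0.722, 0.69, 0.018]
ft_force: [0.0, 0.0, -0.3]
opening: 1.002
```

```bash
python3 -c "
from h import *
go(ch(-315,0,18),-6.2)
t=cam('top');s=cam('scene');cv2.imwrite('pics/e.png',np.hstack([crop(t,190,160,120,100,3.3),crop(s,165,140,120,100,3.3)]))"
```

```text
t 12.75 pos [374.2  14.8 153.9] tooly -2.6 open 1.002 F [ 0.   0.  -0.3] q5 -0.05 tilt [ 0.071 -0.021]
 to [355.2  14.8  18. ] delta tool mm [  1.5 -28.7 134.2] roll 3.6
```

View pics/e.png

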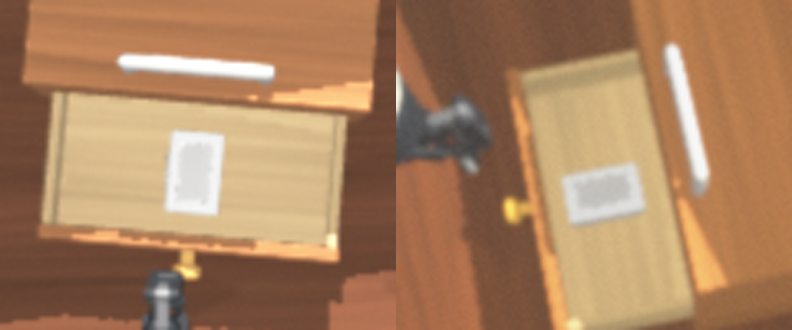

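The tin lies flat in the drawer in both views. The knob is clear and the fingers are in front of it. Next I'll lower them to push.

>>> {"api": "move_arm", "payload": {
  "rows": [
    {"gripper": 0.0854, "delta_pos": [0, -0.014, 0], "roll": 1.8},
    {"gripper": 0.0854, "delta_pos": [0, -0.014, 0], "roll": 1.8},
    {"gripper": 0.0854, "delta_pos": [0, 0, 0.014], "roll": 0},
    {"gripper": 0.0854, "delta_pos": [0, 0, 0.014], "roll": 0},
    {"gripper": 0.0854, "delta_pos": [0, 0, 0.014], "roll": 0},
    {"gripper": 0.0854, "delta_pos": [0, 0, 0.014], "roll": 0},
    {"gripper": 0.0854, "delta_pos": [0, 0, 0.014], "roll": 0},
    {"gripper": 0.0854, "delta_pos": [0, 0, 0.014], "roll": 0},
    {"gripper": 0.0854, "delta_pos": [0, 0, 0.014], "roll": 0},
    {"gripper": 0.0854, "delta_pos": [0, 0, 0.014], "roll": 0},
    {"gripper": 0.0854, "delta_pos": [0, 0, 0], "roll": 0}
  ]
}}

```text
clock: 13.95
position: [358.1, 13.7, 40.7]
tool_rot: [0.035, 0.755, 0.654, 0.023]
ft_force: [-0.1, 0.4, 0.3]
opening: 0.998
```

```bash
python3 -c "
from h import *
go(ch(-315,0,15),-6.2)"
```

```text
t 13.95 pos [358.1  13.7  40.7] tooly -8.2 open 0.998 F [-0.1  0.4  0.3] q5 0.04 tilt [ 0.081 -0.022]
 to [355.2  14.8  15. ] delta tool mm [ 1.  -5.1 25.4] roll -2.0
```

>>> {"api": "move_arm", "payload": {
  "rows": [
    {"gripper": 0.0854, "delta_pos": [0.001, -0.005, 0.005], "roll": -2},
    {"gripper": 0.0854, "delta_pos": [0, 0, 0.009], "roll": 0},
    {"gripper": 0.0854, "delta_pos": [0, 0, 0.008], "roll": 0},
    {"gripper": 0.0854, "delta_pos": [0, 0, 0], "roll": 0}
  ]
}}

```text
clock: 14.35
position: [356.4, 14.9, 18.9]
tool_rot: [0.036, 0.744, 0.667, 0.024]
ft_force: [-0.1, 0.8, -0.3]
opening: 1.001
```

```bash
python3 -c "
from h import *
go(ch(-295,0,15),-6.2)
go(ch(-172,0,15),-6.2)"
```

```text
t 14.35 pos [356.4  14.9  18.9] tooly -6.2 open 1.001 F [-0.1  0.8 -0.3] q5 0.01 tilt [ 0.084 -0.022]
 to [375.1  12.7  15. ] delta tool mm [-0.1 18.5  5.5] roll -0.0
t 14.35 pos [356.4  14.9  18.9] tooly -6.2 open 1.001 F [-0.1  0.8 -0.3] q5 0.01 tilt [ 0.084 -0.022]
 to [497.4  -0.6  15. ] delta tool mm [  0.  141.   16.1] roll -0.0
```

>>> {"api": "move_arm", "payload": {
  "rows": [
    {"gripper": 0.0854, "delta_pos": [0, 0.01, 0.0015], "roll": 0},
    {"gripper": 0.0854, "delta_pos": [0, 0.01, 0.001], "roll": 0},
    {"gripper": 0.0854, "delta_pos": [0, 0.01, 0.001], "roll": 0},
    {"gripper": 0.0854, "delta_pos": [0, 0.01, 0.001], "roll": 0},
    {"gripper": 0.0854, "delta_pos": [0, 0.01, 0.001], "roll": 0},
    {"gripper": 0.0854, "delta_pos": [0, 0.01, 0.001], "roll": 0},
    {"gripper": 0.0854, "delta_pos": [0, 0.01, 0.001], "roll": 0},
    {"gripper": 0.0854, "delta_pos": [0, 0.01, 0.001], "roll": 0}
  ]
}}

```text
clock: 15.15
position: [443.6, 5.6, 17.8]
tool_rot: [0.036, 0.744, 0.667, 0.024]
ft_force: [-1.3, -0.1, 1.1]
opening: 1.0
```

```bash
python3 -c "
from h import *
go(ch(-172,0,15),-6.2)"
```

```text
t 15.15 pos [443.6   5.6  17.8] tooly -6.2 open 1.0 F [-1.3 -0.1  1.1] q5 0.01 tilt [ 0.084 -0.022]
 to [497.4  -0.6  15. ] delta tool mm [-0.2 53.7  7.5] roll -0.0
```

>>> {"api": "move_arm", "payload": {
  "rows": [
    {"gripper": 0.0854, "delta_pos": [0, 0.01, 0.001], "roll": 0},
    {"gripper": 0.0854, "delta_pos": [0, 0.01, 0.001], "roll": 0},
    {"gripper": 0.0854, "delta_pos": [0, 0.01, 0.001], "roll": 0},
    {"gripper": 0.0854, "delta_pos": [0, 0.01, 0.001], "roll": 0},
    {"gripper": 0.0854, "delta_pos": [0, 0, 0], "roll": 0}
  ]
}}

```text
clock: 15.65
position: [489.2, 0.4, 17.5]
tool_rot: [0.037, 0.744, 0.667, 0.025]
ft_force: [0.3, 0.3, -0.1]
opening: 0.998
```

```bash
python3 -c "
from h import *
go(ch(-172,0,15),-6.2)"
```

```text
t 15.65 pos [4.892e+02 4.000e-01 1.750e+01] tooly -6.2 open 0.998 F [ 0.3  0.3 -0.1] q5 0.01 tilt [ 0.086 -0.022]
 to [497.4  -0.6  15. ] delta tool mm [-0.1  8.   3.2] roll -0.0
```

>>> {"api": "move_arm", "payload": {
  "rows": [
    {"gripper": 0.0854, "delta_pos": [0, 0.004, 0], "roll": 0},
    {"gripper": 0.0854, "delta_pos": [0, 0.004, 0], "roll": 0}
  ]
}}

```text
clock: 15.85
position: [496.4, -0.4, 17.3]
tool_rot: [0.036, 0.744, 0.667, 0.024]
ft_force: [-1.3, 0.3, 0.7]
opening: 1.001
```

>>> {"api": "move_arm", "payload": {
  "rows": [
    {"gripper": 0.0854, "delta_pos": [0, 0.002, 0], "roll": 0},
    {"gripper": 0.0854, "delta_pos": [0, 0.002, 0], "roll": 0}
  ]
}}

```text
clock: 16.05
position: [500.1, -0.8, 17.4]
tool_rot: [0.036, 0.744, 0.667, 0.023]
ft_force: [-1.5, 0.1, 0.2]
opening: 1.0
```

```bash
python3 -c "
from h import *
go(ch(-172,0,15),-6.2)
t=cam('top');s=cam('scene');cv2.imwrite('pics/f.png',np.hstack([crop(t,190,150,120,100,3.3),crop(s,185,140,100,100,3.3)]))"
```

```text
t 16.05 pos [500.1  -0.8  17.4] tooly -6.2 open 1.0 F [-1.5  0.1  0.2] q5 0.01 tilt [ 0.082 -0.022]
 to [497.4  -0.6  15. ] delta tool mm [-0.1 -2.9  2.2] roll -0.0
```

View pics/f.png

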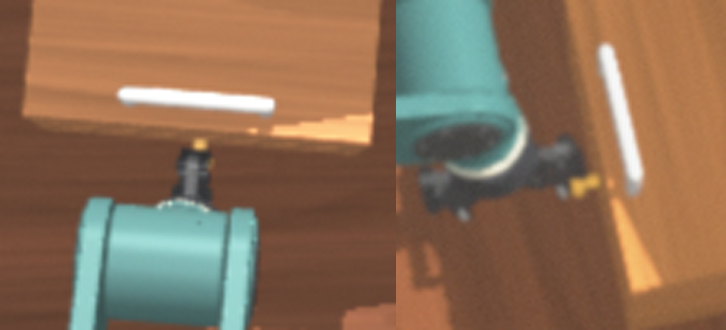

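The drawer is nearly shut: the knob is at (200,145) in the top crop, just in front of the chest face. I'll keep nudging until the force rises.

>>> {"api": "move_arm", "payload": {
  "rows": [
    {"gripper": 0.0854, "delta_pos": [0, 0.002, 0], "roll": 0},
    {"gripper": 0.0854, "delta_pos": [0, 0.002, 0], "roll": 0}
  ]
}}

```text
clock: 16.35
position: [500.7, -0.9, 17.7]
tool_rot: [0.033, 0.744, 0.667, 0.021]
ft_force: [-10.8, 1.3, 8.3]
opening: 0.998
```

>>> {"api": "move_arm", "payload": {
  "rows": [
    {"gripper": 0.0854, "delta_pos": [0, 0.002, 0], "roll": 0},
    {"gripper": 0.0854, "delta_pos": [0, 0.001, 0], "roll": 0}
  ]
}}

```text
clock: 16.55
position: [500.3, -0.9, 18.2]
tool_rot: [0.03, 0.744, 0.667, 0.018]
ft_force: [-3.4, 0.6, 2.6]
opening: 1.002
```

>>> {"api": "move_arm", "payload": {
  "rows": [
    {"gripper": 0.0854, "delta_pos": [0, 0.001, 0], "roll": 0}
  ]
}}

```text
clock: 16.65
position: [500.3, -0.9, 18.3]
tool_rot: [0.029, 0.744, 0.667, 0.017]
ft_force: [-4.2, -0.3, 3.5]
opening: 1.002
```

>>> {"api": "move_arm", "payload": {
  "rows": [
    {"gripper": 0.0854, "delta_pos": [0, -0.012, 0], "roll": 0},
    {"gripper": 0.0854, "delta_pos": [0, -0.015, 0], "roll": 0},
    {"gripper": 0.0854, "delta_pos": [0, -0.02, 0], "roll": 0},
    {"gripper": 0.0854, "delta_pos": [0, -0.02, 0], "roll": 0},
    {"gripper": 0.0854, "delta_pos": [0, -0.02, 0], "roll": 0},
    {"gripper": 0.0854, "delta_pos": [0, 0, -0.02], "roll": 0},
    {"gripper": 0.0854, "delta_pos": [0, 0, -0.02], "roll": 0},
    {"gripper": 0.0854, "delta_pos": [0, 0, -0.02], "roll": 0},
    {"gripper": 0.0854, "delta_pos": [0, 0, -0.02], "roll": 0},
    {"gripper": 0.0854, "delta_pos": [0, 0, 0], "roll": 0}
  ]
}}

```text
clock: 17.65
position: [403.5, 10.7, 93.3]
tool_rot: [0.034, 0.744, 0.667, 0.021]
ft_force: [-0.0, 0.2, 0.5]
opening: 1.0
```

```bash
python3 -c "
from h import *
go(ch(-160,0,260),-6.2)
t=cam('top');s=cam('scene')
# knob brass mask
for n,c in(('t',t),('s',s)):
    h=cv2.cvtColor(c['color'],cv2.COLOR_RGB2HSV); g=proj(c,ch(-110,0,39.5))[0]
    print(n,'expected knob face px shut',proj(c,ch(-115,0,39.5))[0].round(1),'10mm out',proj(c,ch(-125,0,39.5))[0].round(1))
cv2.imwrite('pics/g.png',np.hstack([crop(t,200,170,90,60,4.4),crop(s,210,150,70,60,4.4)[:264]]))"
```

```text
t 17.65 pos [403.5  10.7  93.3] tooly -6.2 open 1.0 F [-0.   0.2  0.5] q5 0.01 tilt [ 0.077 -0.022]
 to [509.3  -1.9 260. ] delta tool mm [  -3.2  119.4 -157.6] roll -0.0
t expected knob face px shut [249.7 200.6] 10mm out [249.4 204.1]
s expected knob face px shut [238.  195.2] 10mm out [234.8 195.9]
```

View pics/g.png

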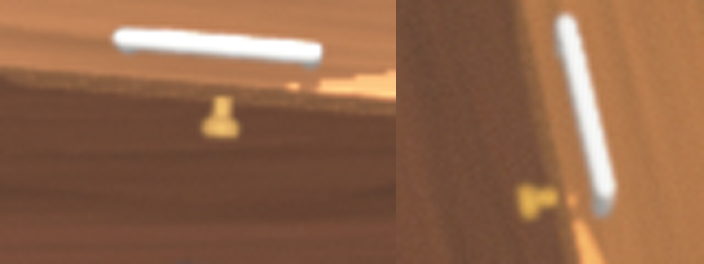

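Both views put the knob face where it should be when shut: the top view gives row 200.8 against an expected 200.6, the scene view column 237.9 against 238.0. Now the lid bar.

>>> {"api": "move_arm", "payload": {
  "rows": [
    {"gripper": 0.06, "delta_pos": [0, 0, -0.02], "roll": 0},
    {"gripper": 0.06, "delta_pos": [0, 0, -0.02], "roll": 0},
    {"gripper": 0.06, "delta_pos": [0, 0, -0.02], "roll": 0},
    {"gripper": 0.06, "delta_pos": [0, 0, -0.02], "roll": 0},
    {"gripper": 0.06, "delta_pos": [0, 0, -0.02], "roll": 0},
    {"gripper": 0.06, "delta_pos": [0, 0, -0.02], "roll": 0},
    {"gripper": 0.06, "delta_pos": [0, 0, -0.02], "roll": 0},
    {"gripper": 0.06, "delta_pos": [0, 0, -0.02], "roll": 0},
    {"gripper": 0.06, "delta_pos": [0, 0, 0], "roll": 0}
  ],
  "newtons": 60
}}

```text
clock: 18.65
position: [385.0, 14.5, 237.4]
tool_rot: [0.022, 0.745, 0.667, 0.01]
ft_force: [-0.0, -0.2, 0.4]
opening: 0.699
```

```bash
python3 -c "
from h import *
go(ch(-70,0,255),-6.2)"
```

```text
t 18.65 pos [385.   14.5 237.4] tooly -6.3 open 0.699 F [-0.  -0.2  0.4] q5 0.01 tilt [ 0.044 -0.019]
 to [598.8 -11.6 255. ] delta tool mm [ -2.8 216.   -7.7] roll -0.1
```

>>> {"api": "move_arm", "payload": {
  "rows": [
    {"gripper": 0.06, "delta_pos": [0, 0, -0.01], "roll": 0},
    {"gripper": 0.06, "delta_pos": [0, 0.018, -0.001], "roll": 0},
    {"gripper": 0.06, "delta_pos": [0, 0.018, 0], "roll": 0},
    {"gripper": 0.06, "delta_pos": [0, 0.018, 0], "roll": 0},
    {"gripper": 0.06, "delta_pos": [0, 0.018, 0], "roll": 0},
    {"gripper": 0.06, "delta_pos": [0, 0.018, 0], "roll": 0},
    {"gripper": 0.06, "delta_pos": [0, 0.018, 0], "roll": 0},
    {"gripper": 0.06, "delta_pos": [0, 0.018, 0], "roll": 0},
    {"gripper": 0.06, "delta_pos": [0, 0.018, 0], "roll": 0},
    {"gripper": 0.06, "delta_pos": [0, 0.018, 0], "roll": 0},
    {"gripper": 0.06, "delta_pos": [0, 0, 0], "roll": 0}
  ]
}}

```text
clock: 19.75
position: [546.2, -3.3, 235.1]
tool_rot: [0.011, 0.745, 0.667, -0.0]
ft_force: [-0.5, -0.2, 0.1]
opening: 0.704
```

```bash
python3 -c "
from h import *
go(ch(-70,0,235),-6.2)"
```

```text
t 19.75 pos [546.2  -3.3 235.1] tooly -6.3 open 0.704 F [-0.5 -0.2  0.1] q5 0.01 tilt [ 0.014 -0.016]
 to [598.8 -11.6 235. ] delta tool mm [-2.5 53.2  1. ] roll -0.1
```

>>> {"api": "move_arm", "payload": {
  "rows": [
    {"gripper": 0.06, "delta_pos": [-0.0025, 0.013, -0.001], "roll": 0},
    {"gripper": 0.06, "delta_pos": [0, 0.013, -0.001], "roll": 0},
    {"gripper": 0.06, "delta_pos": [0, 0.013, 0], "roll": 0},
    {"gripper": 0.06, "delta_pos": [0, 0.013, 0], "roll": 0},
    {"gripper": 0.06, "delta_pos": [0, 0, 0], "roll": 0}
  ]
}}

```text
clock: 20.25
position: [594.1, -11.0, 230.7]
tool_rot: [0.005, 0.745, 0.667, -0.005]
ft_force: [0.1, -0.5, -0.1]
opening: 0.704
```

```bash
python3 -c "
from h import *
go(ch(-70,0,179.5),-6.2)"
```

```text
t 20.25 pos [594.1 -11.  230.7] tooly -6.3 open 0.704 F [ 0.1 -0.5 -0.1] q5 0.0 tilt [-0.001 -0.014]
 to [598.8 -11.6 179.5] delta tool mm [ 0.6  4.7 51.2] roll -0.1
```

>>> {"api": "move_arm", "payload": {
  "rows": [
    {"gripper": 0.06, "delta_pos": [0, 0.0047, 0], "roll": 0},
    {"gripper": 0.06, "delta_pos": [0, 0, 0.008], "roll": 0},
    {"gripper": 0.06, "delta_pos": [0, 0, 0.008], "roll": 0},
    {"gripper": 0.06, "delta_pos": [0, 0, 0.008], "roll": 0},
    {"gripper": 0.06, "delta_pos": [0, 0, 0.008], "roll": 0},
    {"gripper": 0.06, "delta_pos": [0, 0, 0.008], "roll": 0},
    {"gripper": 0.06, "delta_pos": [0, 0, 0], "roll": 0}
  ]
}}

```text
clock: 20.95
position: [594.7, -11.4, 184.8]
tool_rot: [0.003, 0.745, 0.668, -0.007]
ft_force: [0.5, -0.3, 0.8]
opening: 0.706
```

```bash
python3 -c "
from h import *
go(ch(-70,0,179.5),-6.2)
t=cam('top');s=cam('scene');cv2.imwrite('pics/k.png',np.hstack([crop(t,190,130,120,80,3.3),crop(s,185,120,100,80,3.3)]))"
```

```text
t 20.95 pos [594.7 -11.4 184.8] tooly -6.2 open 0.706 F [ 0.5 -0.3  0.8] q5 0.0 tilt [-0.007 -0.014]
 to [598.8 -11.6 179.5] delta tool mm [0.3 4.2 5.3] roll -0.0
```

View pics/k.png

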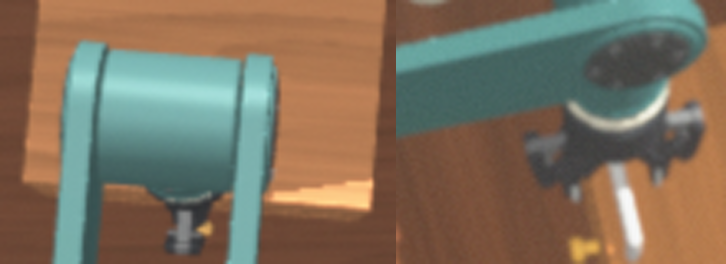

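The scene half shows the open fingers, at about (575,180) and (657,175), on either side of the bar. Next: final correction, then close.

>>> {"api": "move_arm", "payload": {
  "rows": [
    {"gripper": 0.06, "delta_pos": [0, 0.004, 0.003], "roll": 0},
    {"gripper": 0.06, "delta_pos": [0, 0, 0.002], "roll": 0},
    {"gripper": 0.06, "delta_pos": [0, 0, 0], "roll": 0},
    {"gripper": 0.0, "delta_pos": [0, 0, 0], "roll": 0},
    {"gripper": 0.0, "delta_pos": [0, 0, 0], "roll": 0},
    {"gripper": 0.0, "delta_pos": [0, 0, 0], "roll": 0},
    {"gripper": 0.0, "delta_pos": [0, 0, 0], "roll": 0},
    {"gripper": 0.0, "delta_pos": [0, 0, 0], "roll": 0},
    {"gripper": 0.0, "delta_pos": [0, 0, 0], "roll": 0},
    {"gripper": 0.0, "delta_pos": [0, 0, 0], "roll": 0},
    {"gripper": 0.0, "delta_pos": [0, 0, 0], "roll": 0}
  ],
  "newtons": 60
}}

```text
clock: 22.15
position: [598.9, -12.0, 183.3]
tool_rot: [0.003, 0.744, 0.668, -0.007]
ft_force: [-0.7, -0.0, -0.3]
opening: 0.116
```

```bash
cat >> h.py <<'E'
def lid():
    s=ctrl.state();w=s["tool_rot"];r=R.from_quat([w[1],w[2],w[3],w[0]])
    b=s["position"]-19*r.as_matrix()[:,2]; v=R.from_euler("z",-YAW).apply(b-C)
    a=np.degrees(np.arctan2(v[2]-150.5,90-v[0])-np.arctan2(48,160))
    print("bar chest",v.round(1),"r",np.hypot(v[2]-150.5,90-v[0]).round(1),"ang",a.round(1)); return v,a
E
python3 - <<'E'
from h import *
go(ch(-70,0,179.5),-6.2);lid()
r=np.hypot(48,160);a0=np.arctan2(48,160)
for d in range(0,46,5):
    a=a0+np.radians(d);print(d,round(90-r*np.cos(a)+70,1),round(r*np.sin(a)-48,1))
E
```

```text
t 22.15 pos [598.9 -12.  183.3] tooly -6.2 open 0.116 F [-0.7 -0.  -0.3] q5 0.0 tilt [-0.006 -0.014]
 to [598.8 -11.6 179.5] delta tool mm [ 0.4 -0.1  3.8] roll -0.0
bar chest [-6.980e+01 -1.000e-01  2.023e+02] r 168.0 ang 1.3
0 0.0 0.0
5 4.8 13.8
10 10.8 27.1
15 17.9 39.8
20 26.1 51.8
25 35.3 63.1
30 45.4 73.6
35 56.5 83.1
40 68.3 91.6
45 80.8 99.1
```

>>> {"api": "move_arm", "payload": {
  "rows": [
    {"gripper": 0.0, "delta_pos": [0, 0.0021, -0.007], "roll": 0},
    {"gripper": 0.0, "delta_pos": [0, 0.0027, -0.0068], "roll": 0},
    {"gripper": 0.0, "delta_pos": [0, 0.003, -0.0067], "roll": 0},
    {"gripper": 0.0, "delta_pos": [0, 0.003, -0.0066], "roll": 0}
  ]
}}

```text
clock: 22.55
position: [607.3, -12.9, 206.8]
tool_rot: [-0.001, 0.744, 0.668, -0.011]
ft_force: [-0.8, -0.9, -4.7]
opening: 0.114
```

```bash
sed -i 's/-19\*r.as/-15.2*r.as/' h.py; python3 -c "
from h import *
go(ch(-70,0,179.5),-6.2);lid()"
```

```text
t 22.55 pos [607.3 -12.9 206.8] tooly -6.2 open 0.114 F [-0.8 -0.9 -4.7] q5 0.0 tilt [-0.019 -0.013]
 to [598.8 -11.6 179.5] delta tool mm [ 0.7 -8.1 27.4] roll -0.0
bar chest [-6.120e+01 -1.000e-01  2.219e+02] r 167.2 ang 8.6
```

>>> {"api": "move_arm", "payload": {
  "rows": [
    {"gripper": 0.0, "delta_pos": [0, 0.0029, -0.0061], "roll": 0},
    {"gripper": 0.0, "delta_pos": [0, 0.0032, -0.0059], "roll": 0},
    {"gripper": 0.0, "delta_pos": [0, 0.0035, -0.0057], "roll": 0},
    {"gripper": 0.0, "delta_pos": [0, 0.0037, -0.0056], "roll": 0},
    {"gripper": 0.0, "delta_pos": [0, 0.0039, -0.0055], "roll": 0}
  ]
}}

```text
clock: 23.05
position: [625.1, -14.8, 237.7]
tool_rot: [-0.003, 0.745, 0.667, -0.013]
ft_force: [-3.0, -0.7, -3.1]
opening: 0.116
```

```bash
python3 -c "
from h import *
go(ch(-70,0,179.5),-6.2);v,a=lid()
r=np.hypot(48,160)
for d in np.linspace(a,a+12,6): 
    t=np.radians(d)+np.arctan2(48,160);print(np.round([90-r*np.cos(t)-v[0],150.5+r*np.sin(t)-v[2]],1))"
```

```text
t 23.05 pos [625.1 -14.8 237.7] tooly -6.3 open 0.116 F [-3.  -0.7 -3.1] q5 0.0 tilt [-0.023 -0.014]
 to [598.8 -11.6 179.5] delta tool mm [  1.2 -25.2  58.7] roll -0.1
bar chest [-4.320e+01 -1.000e-01  2.529e+02] r 168.0 ang 20.8
[ 0.8 -0.6]
[5.1 4.9]
[ 9.7 10.1]
[14.6 15.2]
[19.6 20.1]
[24.8 24.7]
```

>>> {"api": "move_arm", "payload": {
  "rows": [
    {"gripper": 0.0, "delta_pos": [0, 0.0048, -0.0047], "roll": 0},
    {"gripper": 0.0, "delta_pos": [0, 0.0046, -0.005], "roll": 0},
    {"gripper": 0.0, "delta_pos": [0, 0.0048, -0.0049], "roll": 0},
    {"gripper": 0.0, "delta_pos": [0, 0.0049, -0.0047], "roll": 0},
    {"gripper": 0.0, "delta_pos": [0, 0.0051, -0.0044], "roll": 0}
  ]
}}

```text
clock: 23.55
position: [650.1, -17.5, 265.6]
tool_rot: [-0.003, 0.745, 0.667, -0.014]
ft_force: [-4.3, -1.0, -0.6]
opening: 0.116
```

```bash
python3 -c "
from h import *
go(ch(-70,0,179.5),-6.2);v,a=lid()
r=np.hypot(48,160)
for d in np.linspace(a,45,6): 
    t=np.radians(d)+np.arctan2(48,160);print(np.round([90-r*np.cos(t)-v[0],150.5+r*np.sin(t)-v[2]],1))"
```

```text
t 23.55 pos [650.1 -17.5 265.6] tooly -6.3 open 0.116 F [-4.3 -1.  -0.6] q5 -0.0 tilt [-0.025 -0.014]
 to [598.8 -11.6 179.5] delta tool mm [  1.6 -49.6  87.2] roll -0.1
bar chest [-18.    0.  280.8] r 169.2 ang 33.6
[ 1.4 -1.7]
[6.6 2.4]
[11.9  6.4]
[17.4 10.1]
[23.1 13.6]
[28.8 16.8]
```

>>> {"api": "move_arm", "payload": {
  "rows": [
    {"gripper": 0.0, "delta_pos": [0, 0.006, -0.0024], "roll": 0},
    {"gripper": 0.0, "delta_pos": [0, 0.0053, -0.004], "roll": 0},
    {"gripper": 0.0, "delta_pos": [0, 0.0055, -0.0037], "roll": 0},
    {"gripper": 0.0, "delta_pos": [0, 0.0055, -0.0035], "roll": 0},
    {"gripper": 0.0, "delta_pos": [0, 0.003, -0.002], "roll": 0},
    {"gripper": 0.0, "delta_pos": [0, 0, 0], "roll": 0}
  ]
}}

```text
clock: 24.15
position: [677.9, -20.4, 285.8]
tool_rot: [-0.002, 0.745, 0.667, -0.013]
ft_force: [-4.1, -0.6, -0.8]
opening: 0.116
```

```bash
python3 -c "
from h import *
go(ch(10.8,0,297.6-15.2),-6.2);v,a=lid()
print('target chest 10.8 297.6')
t=cam('top');s=cam('scene');cv2.imwrite('pics/l.png',np.hstack([crop(t,180,90,140,130,2.8),crop(s,185,60,140,130,2.8)]))"
```

```text
t 24.15 pos [677.9 -20.4 285.8] tooly -6.3 open 0.116 F [-4.1 -0.6 -0.8] q5 -0.0 tilt [-0.023 -0.015]
 to [679.1 -20.4 282.4] delta tool mm [0.2 1.3 3.4] roll -0.1
bar chest [9.90e+00 1.00e-01 3.01e+02] r 170.5 ang 45.3
target chest 10.8 297.6
```

View pics/l.png

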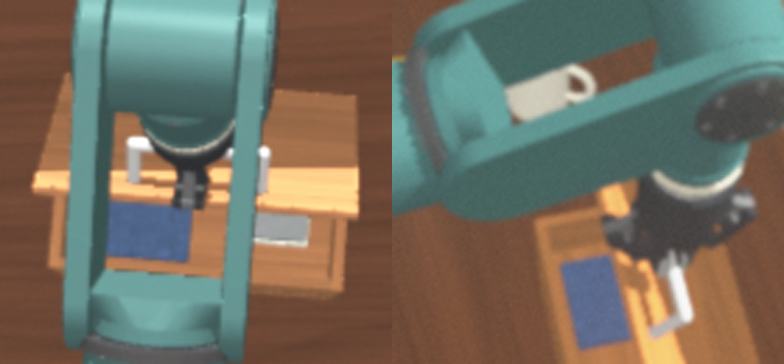

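The lid is up, showing blue cards inside the chest, and the bar is held in the fingers. The top crop has the lid's bright front edge band at about (34–358, 170–215). I'll check the angle from that edge.

```bash
python3 - <<'E'
from h import *
t=cam("top");g=cv2.GaussianBlur(t["color"][:,:,0].astype(float),(5,1),0)
def edge(y,a,h): # chest y, angle, thickness coordinate
    a=np.radians(a);return ch(90-180*np.cos(a)+h*np.sin(a),y,150.5+180*np.sin(a)+h*np.cos(a))
for y in(-130,-115,-100,-85,-75,118,128):
    p=proj(t,edge(y,45,0))[0];c=int(round(p[0]));col=g[:,c];d=np.diff(col)
    r0=int(p[1]);w=d[r0-9:r0+7]
    print(y,"col",c,"pred bottom 42/45/48",[round(proj(t,edge(y,A,0))[0][1],1) for A in(42,45,48)],"top",[round(proj(t,edge(y,A,10))[0][1],1) for A in(42,45,48)])
    print("   ",r0-9,col[r0-9:r0+8].astype(int))
go(ch(10.8,0,297.6-15.2));lid()
E
```

```text
-130 col 303 pred bottom 42/45/48 [np.float64(171.1), np.float64(168.1), np.float64(164.9)] top [np.float64(168.0), np.float64(164.8), np.float64(161.5)]
    159 [254 254 253 254 254 255 253 223 184 163 158 157 154 153 153 153 149]
-115 col 297 pred bottom 42/45/48 [np.float64(170.6), np.float64(167.6), np.float64(164.4)] top [np.float64(167.4), np.float64(164.3), np.float64(161.0)]
    158 [254 254 254 254 254 254 254 235 193 179 171 170 172 171 170 169 169]
-100 col 291 pred bottom 42/45/48 [np.float64(170.1), np.float64(167.1), np.float64(163.9)] top [np.float64(166.9), np.float64(163.8), np.float64(160.5)]
    158 [254 254 253 254 254 254 253 222 182 167 178 181 181 184 183 184 183]
-85 col 284 pred bottom 42/45/48 [np.float64(169.5), np.float64(166.6), np.float64(163.4)] top [np.float64(166.4), np.float64(163.3), np.float64(159.9)]
    157 [254 254 254 254 254 254 252 227 188 174 163 161 160 161 160 160 160]
-75 col 280 pred bottom 42/45/48 [np.float64(169.2), np.float64(166.2), np.float64(163.1)] top [np.float64(166.1), np.float64(162.9), np.float64(159.6)]
    157 [254 254 254 254 254 254 253 224 180 164 161 162 162 161 160 160 159]
118 col 201 pred bottom 42/45/48 [np.float64(162.8), np.float64(159.7), np.float64(156.6)] top [np.float64(159.6), np.float64(156.4), np.float64(153.1)]
    150 [188 247 251 252 253 253 253 247 208 186 174 178 181 182 181 182 179]
128 col 196 pred bottom 42/45/48 [np.float64(162.4), np.float64(159.4), np.float64(156.2)] top [np.float64(159.3), np.float64(156.1), np.float64(152.7)]
    150 [182 246 252 253 254 254 254 226 188 164 129 116 113 113 115 115 112]
t 24.3 pos [677.5 -20.4 285.6] tooly -6.3 open 0.111 F [-4.6 -0.7 -0.9] q5 -0.0 tilt [-0.023 -0.015]
 to [679.1 -20.4 282.4] delta tool mm [0.2 1.7 3.1] roll None
bar chest [9.500e+00 1.000e-01 3.008e+02] r 170.5 ang 45.1
```

```bash
python3 - <<'E'
from h import *
t=cam("top");s=cam("scene")
p,e=tri(t,(274.0,144.0),s,(290.4,172.6));print("bar right end chest",R.from_euler("z",-YAW).apply(p-C).round(1),"gap",e.round(1))
for A in(43,45,47):
    a=np.radians(A)+np.arctan2(48,160);P=ch(90-167.05*np.cos(a),-52,150.5+167.05*np.sin(a));print(A,proj(t,P)[0].round(1),proj(s,P)[0].round(1))
cv2.imwrite("pics/m.png",np.hstack([crop(t,255,125,60,60,6),crop(s,265,140,60,60,6)]))
E
```

```text
bar right end chest [ 12.6 -55.4 293.5] gap 0.0
43 [272.4 146.6] [287.4 171.7]
45 [272.6 144.3] [289.5 170.9]
47 [272.7 142. ] [291.7 170. ]
```

View pics/m.png

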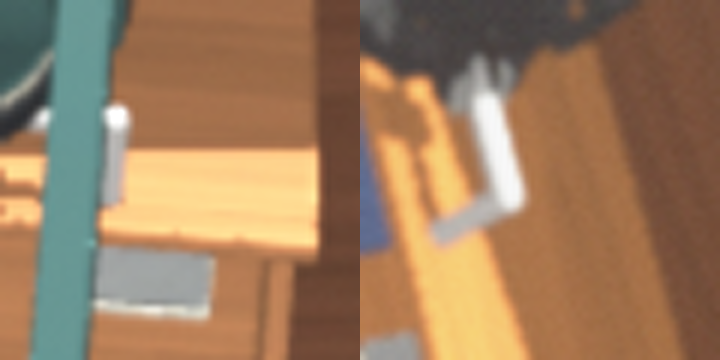

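The bar end's position fits 45° in both views: the top view gives row 144.1 against a predicted 144.3, the scene view column 289.6 against 289.5. I'll check it's steady, then hand in.

>>> {"api": "move_arm", "payload": {
  "rows": [
    {"gripper": 0.0, "delta_pos": [0, 0.0005, 0], "roll": 0},
    {"gripper": 0.0, "delta_pos": [0, 0, 0], "roll": 0},
    {"gripper": 0.0, "delta_pos": [0, 0, 0], "roll": 0}
  ]
}}

```text
clock: 24.7
position: [677.4, -20.4, 285.5]
tool_rot: [-0.002, 0.745, 0.667, -0.014]
ft_force: [-4.5, -0.6, -1.2]
opening: 0.113
```

```bash
python3 - <<'E'
from h import *
lid();t=cam("top");s=cam("scene")
for _ in range(6): cam("top")
v,a=lid();st=ctrl.state();print(st["clock"],st["position"].round(1),np.abs(st["qd"]).max(),st["ft_force"].round(1))
# neighbours unmoved
for n,c in(("top",t),("scene",s)):
    o=cv2.imread(f"pics/{n}0.png")[:,:,::-1];d=np.abs(o.astype(int)-c["color"]).max(2)
    for nm,b in({"top":{"mug":(95,140,140,185),"jar":(100,200,150,240),"rack":(340,130,400,185)},"scene":{"jar":(172,75,210,125),"mug":(220,62,262,110),"rack":(290,270,345,325)}}[n]).items():
        print(n,nm,(d[b[1]:b[3],b[0]:b[2]]>40).mean().round(3))
print(ctrl.close_job())
E
```

```text
bar chest [9.400e+00 1.000e-01 3.007e+02] r 170.5 ang 45.1
bar chest [9.400e+00 1.000e-01 3.007e+02] r 170.4 ang 45.1
25.1 [677.4 -20.4 285.5] 0.0015654597071492553 [-4.4 -1.3 -1.2]
top mug 0.0
top jar 0.0
top rack 0.0
scene jar 0.925
scene mug 0.735
scene rack 0.0
the job is handed in; nothing more can be done
None
```

The job is handed in after 25 s of the 72 s. The tin lies in the shut drawer and the arm is holding the lid open at about 45°.

- **Tin and drawer:** The two camera views showed the tin lying flat in the drawer after I let go of it. I then pushed the drawer shut on its knob until the force rose to about 11 N. Afterwards the knob face was within 0.2 px of its shut position in both views.
- **Lid:** I gripped the bar and followed its arc up. The last reading from the arm's position gave 45.1°, and the bar's end matched 45° in both views. The arm was steady over the last 0.4 s before hand-in, with about 4.5 N on the wrist.
- **Where the lid checks disagreed:** The gripped bar came out 170.4 mm from the hinge instead of 167 mm, probably because it slid a little in the fingers. Using only its forward travel gives about 44.5°. One reading of the lid's front edge allowed anything from 44° to 47°, depending on which line was the edge.
- **Jar, mug and rack:** None of them had moved in the top view. In the scene view the arm was in front of the mug at the end and the jar's area had changed too, so that view confirms only the rack.

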